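# Clear the tea caddy and flip its lid open

### The job

Open the oak tea caddy without grasping or lifting anything: first gently push the little white jar along the box tops, off the caddy's lid, until it stands upright wholly on top of the drawer box next door. Then push the caddy's lid up by its brass bar with your fingertips and flip it over past upright, so that it lies back fully open by itself. Leave the wine glass, bowl and mug where they are.

Things in the scene. Friction and masses are not known exactly. Their poses are not given: they have to be found in the camera images.
- caddy: oak tea caddy, a fixed box 160 deep (its x) by 150 wide (its y) by 85 high under the lid, walls 8. Origin: centre of its underside, on the counter (z = 0). Its own x axis points from the front (the side with the bar) to the hinge side, y to its left, z up. It stands within 0.25 rad of facing the robot.
- lid (a joint): hinge of the caddy lid, rad: 0 shut (flat), grows as the front edge rises; upright at 1.57; stop at 2.0. Free-moving and slightly damped, no spring: below about 1.5 it falls shut, beyond about 1.6 it falls back on its stop and stays. The lid is an oak board 160 by 150 by 10 mm, about 0.25 kg with the bar; shut, its top is 95.5 mm above the counter, and flush (0.5 mm higher) with the top of the drawer box.
- lid_bar (a point): middle of the brass bar in front of the lid: round, 10 mm thick, 120 long, parallel to the hinge, held by two 8 mm rods 100 mm apart. Its axis is 30 mm in front of the lid's and caddy's front and 90.5 mm above the counter when shut, free all round and below. It moves with the lid on a circle of 190 mm about the hinge (5 mm off the hinge plane, on the lid's top side).
- lid_hinge (a point): middle of the hinge axis, on the caddy's rear top edge, 80 mm behind the caddy's centre and 85.5 mm above the counter. The lid turns about the caddy's y axis.
- drawers: oak drawer box with two small brass-knobbed drawer fronts, a fixed solid box 160 deep (x) by 150 wide (y) by 95 high with a bare flat top; it does not open. Origin: centre of its underside. It stands beside the caddy, to its left or right, 4 mm away, at the same angle; axes as the caddy's.
- jar: small white stoneware jar with a knob, standing on the shut lid of the caddy: 64 mm in diameter up to 48 high, 68 high over the knob, 0.15 to 0.3 kg, loose. It slides on the wood under 1 to 4 N; never squeeze it or press on it with more than 15 N. Origin: centre of its underside; z is its upright axis.
- glass: wine glass, 185 high, 72 at the widest, loose, on the counter; origin: centre of its foot. Leave alone.
- bowl: shallow wooden bowl, 130 across, 45 high, loose, on the counter; origin: centre of its underside. Leave alone.
- mug: blue mug, 84 across, 90 high, loose, on the counter; origin: centre of its underside. Leave alone.
There are look-alikes about, which are no part of the job. Leave any purple or red look-alike of the drawers alone. Several things have the shape of the jar; the one meant has the colours described above.

How it is judged:
By the outcome, as a careful person would: the job done as asked, in the order asked, and still so for the second after the job is handed in, with the robot touching nothing.
It also fails if it takes over 64 s, if anything falls off the work surface, if the arm or the gripper's body presses on something with over 40 N, if the wrist force passes 120 N, or if a joint passes its speed limit or range.

### The arm

A 6-joint arm with a two-finger parallel gripper is mounted at the origin on the work surface. World frame = base frame: x ahead of the robot, y to its left, z up, the work surface at z = 0. Lengths are in m, angles in rad, forces in N, time in s.
With the tool pointing down it reaches from about 0.275 to 0.75 m from the base axis. Payload 10.2 kg.
Tool frame: the origin (TCP) lies midway between the tips of the shut fingers; the grasp point (between the pads) lies 19 mm behind it; z points along the fingers, y is the direction in which the jaws open and shut (so a half turn about z gives the same grasp; the last joint's range is limited). The gripper opens to 85 mm and grips with 20 to 120 N. Pads are 22 mm wide; open, the fingers measure 114 mm over their backs; the gripper's body (76 mm by 85 mm) begins 54 mm behind the grasp point. The pads swing forward as they close: fully open they stand 13 mm farther back than shut.
Start: joints at [0.943, 0.313, 1.498, -0, 1.331, -0.223], TCP at [0.207, 0.483, 0.231] pointing down, gripper open.
Joint ranges: [-2.94, 2.94], [-0.97, 2.17], [0.19, 2.56], [-1.23, 4.37], [0.02, 3.11], [-2.88, 2.88]. Speed limits (rad/s): [2.39, 2.39, 3.01, 3.14, 3.14, 3.14].

### API

Orientations are given as a rotation vector (axis times angle).
In Python, from cell import arm, hand, solve_ik, telemetry, snapshot, camera_info, job gives the robot as it stands. Calls block until the motion is done:
- arm.move_to(position, orientation): joint-space move of the TCP to a pose.
- arm.move_linear(position, frame=None, v=0.15, threshold=None): straight line of the TCP; frame=None keeps the orientation; v is the mean speed in m/s. With threshold (N) it stops when the force on the tool has changed by that much, and returns True; else False.
- arm.movej(angles): joint-space move.
- hand.command_gripper(opening, effort=None): finger opening in m; effort is the grip in N (None keeps the last); returns when the fingers have stopped.
- arm.dwell(seconds).
- solve_ik(position, orientation): joint angles nearest the present ones, or None.
- telemetry.read_state(): the state.
- snapshot(name): name is "scene" or "top"; returns the picture (480x640x3 uint8, red, green, blue); there is no depth.
- camera_info(name): a dict with "fovy" (degrees; the focal length in pixels is half the picture's height over the tangent of half this angle, whatever the lens; pixels are square), "cx", "cy" (the principal point, pixels), "cam_to_world" (4x4, takes a point from camera to world coordinates). Camera axes: x right, y up, looking along -z (the intrinsics and any distortion apply to the point x, -y, -z); pixel columns grow to the right and rows downward; lengths in m; the calibration is good to about 2 mm. A picture is of the moment at which its call begins. camera_info takes no time and is no camera call.
A pose or a line that the arm cannot do raises arm.PlanningError and nothing moves.
- job.sign_off(): hands the job in, once; it reports no verdict.
The state is a dict: "t": time; "qpos": joint angles; "qd": joint speeds; "tau": joint torques, N m; "tcp_pos": TCP position; "eef_rot": TCP orientation; "ft_force": force on the tool from outside, world axes, zero at the start; "moment": the same for the moment, N m; "grip_width": finger opening in m.
Only numpy, scipy, OpenCV 4.12 (cv2) and the standard library are available. Lean on these libraries where they do the work, as an engineer would, in place of code of your own. Each camera call takes 0.05 s, during which the arm holds its last target.

## Working session

There is one attempt and no reset: what is moved stays moved. The work goes in short steps, each a Python script; the robot and the scene stay as the last script left them, time stands still between calls to the robot, and variables do not carry over. Pictures are saved under pics/ and viewed, and the job is handed in when it is done.

```bash
ls; mkdir -p pics; python3 - <<'E'
from cell import *
import cv2
for n in("scene","top"):
    cv2.imwrite(f"pics/{n}0.png",snapshot(n)[:,:,::-1]); print(n,camera_info(n))
s=telemetry.read_state();print(s)
E
```

```text
pics
scene {'fovy': 57.21783533031332, 'cx': 315.65852314726726, 'cy': 237.83944220948462, 'cam_to_world': array([[-0.65573766, -0.49555571,  0.56958991,  1.03798983],
       [ 0.75497471, -0.43501416,  0.49068917,  0.51975292],
       [ 0.00461585,  0.75178935,  0.65938719,  0.77248103],
       [ 0.        ,  0.        ,  0.        ,  1.        ]])}
top {'fovy': 51.46230972390833, 'cx': 324.4689843696557, 'cy': 241.62304296737622, 'cam_to_world': array([[-6.98181512e-03,  9.81739136e-01, -1.90103980e-01,
         2.42192137e-01],
       [-9.99975624e-01, -6.84069660e-03,  1.39852603e-03,
         5.79635264e-03],
       [ 7.25440871e-05,  1.90109110e-01,  9.81762966e-01,
         1.19198794e+00],
       [ 0.00000000e+00,  0.00000000e+00,  0.00000000e+00,
         1.00000000e+00]])}
{'t': 0.1, 'qpos': array([ 9.42553667e-01,  3.13368375e-01,  1.49833367e+00, -2.52415090e-05,
        1.33099644e+00, -2.23448888e-01]), 'qd': array([-1.07569879e-03, -7.60608338e-04, -1.52329731e-03, -4.31186852e-05,
       -7.13038258e-04,  1.45190201e-03]), 'tau': array([ 7.66403737e-04, -4.12907803e+01, -2.60143930e+01, -2.57577876e-04,
        3.04252171e-03,  7.40357314e-05]), 'tcp_pos': array([0.206668  , 0.48237088, 0.23081577]), 'eef_rot': array([-6.31419585e-01, -3.07704102e+00,  1.59758583e-03]), 'ft_force': array([ 0.65894133,  0.14997556, -0.39378815]), 'moment': array([ 0.00178976, -0.01468638, -0.05475697]), 'grip_width': 0.0849779603503941}
```

View pics/scene0.png

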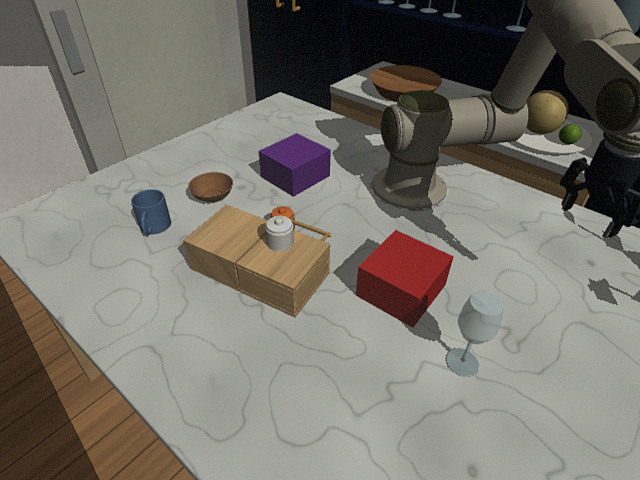

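View pics/top0.png

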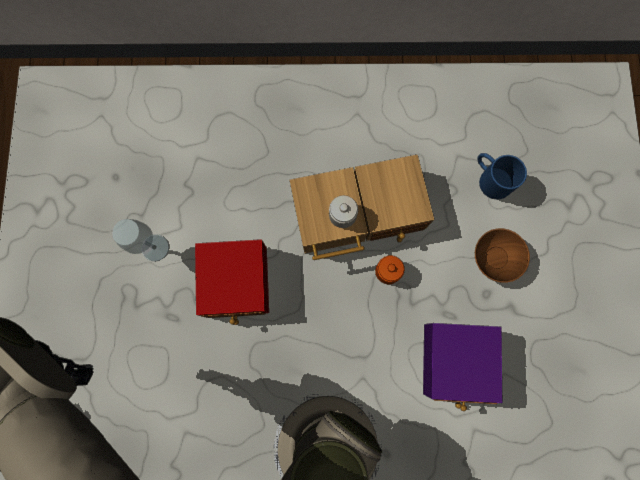

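The top view shows the caddy on the left, around (330,210), with its bar at (338,247). The drawers are on its right (395,195) and the white jar sits at (343,208). An orange look-alike jar stands in front at (390,270). Next I'll measure these.

```bash
cat > h.py <<'E'
import numpy as np, cv2
from cell import *
def ray(n,uv):
    c=camera_info(n);f=240/np.tan(np.radians(c['fovy']/2));T=np.array(c['cam_to_world'])
    d=T[:3,:3]@np.array([(uv[0]-c['cx'])/f,-(uv[1]-c['cy'])/f,-1]);return T[:3,3],d
def onz(n,uv,z):
    o,d=ray(n,uv);return o+d*(z-o[2])/d[2]
def proj(n,p):
    c=camera_info(n);f=240/np.tan(np.radians(c['fovy']/2));T=np.array(c['cam_to_world'])
    q=T[:3,:3].T@(np.array(p)-T[:3,3]);return np.array([c['cx']+f*q[0]/-q[2],c['cy']-f*q[1]/-q[2]])
E
python3 - <<'E'
from h import *
im=cv2.imread('pics/top0.png')
hsv=cv2.cvtColor(im,cv2.COLOR_BGR2HSV)
roi=np.zeros(im.shape[:2],np.uint8);roi[140:275,280:440]=255
m=cv2.inRange(hsv,(8,60,90),(24,255,255))&roi
cv2.imwrite('pics/m0.png',cv2.resize(m[140:280,270:450],None,fx=4,fy=4,interpolation=0))
cv2.imwrite('pics/c0.png',cv2.resize(im[140:280,270:450],None,fx=4,fy=4,interpolation=cv2.INTER_CUBIC))
print(hsv[190,310],hsv[247,338],hsv[190,400],hsv[238,395])
im=cv2.imread('pics/scene0.png')
cv2.imwrite('pics/c1.png',cv2.resize(im[190:330,170:350],None,fx=4,fy=4,interpolation=cv2.INTER_CUBIC))
E
```

```text
[ 17 144 150] [21 28 63] [ 18 137 160] [24 17 74]
```

View pics/c0.png

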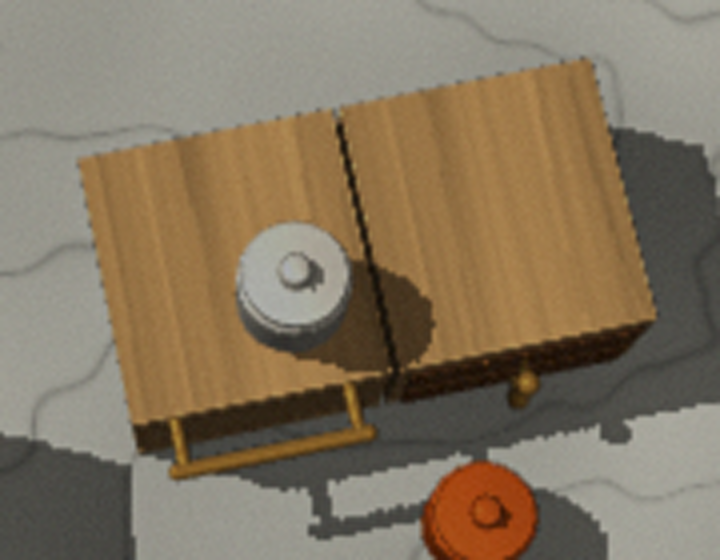

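View pics/m0.png

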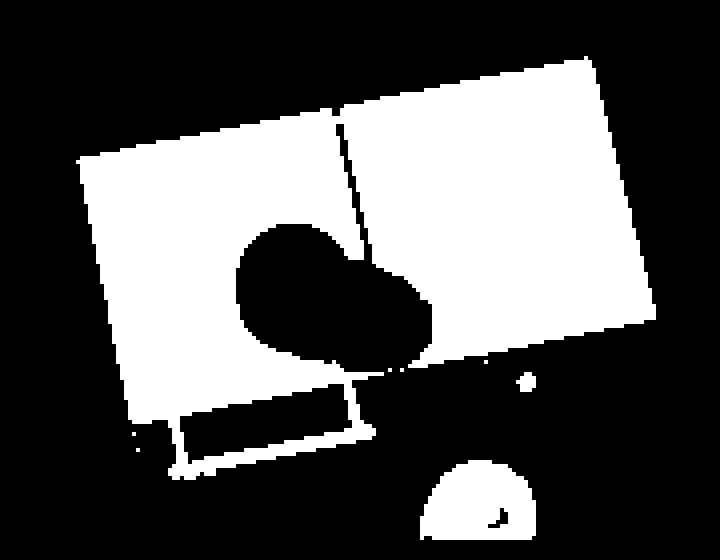

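View pics/c1.png

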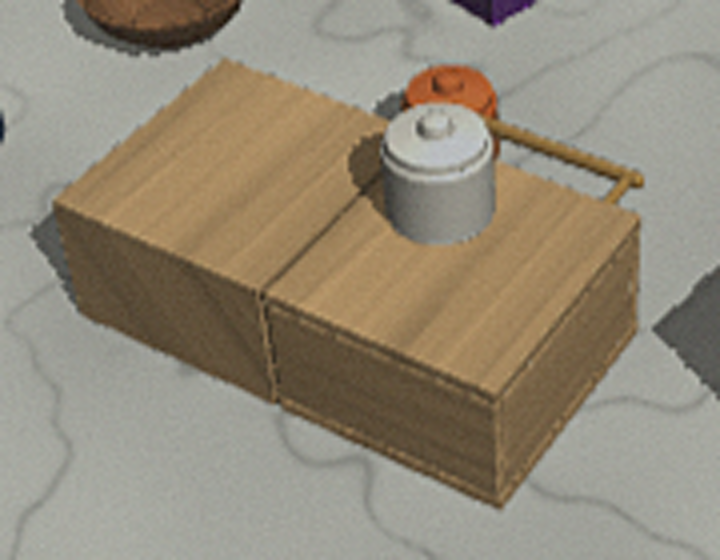

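```bash
python3 - <<'E'
from h import *
t=lambda u,v:(270+u/4-0.375,140+v/4-0.375)
s=lambda u,v:(170+u/4-0.375,190+v/4-0.375)
P={}
for k,p in dict(RL=(78,158),FL=(132,424),RR=(594,58),FR=(657,319)).items():
    P[k]=onz('top',t(*p),0.0953)[:2]
S={}
for k,p in dict(RL=(497,396),FL=(639,214),RR=(55,204),FR=(224,59)).items():
    S[k]=onz('scene',s(*p),0.0953)[:2]
for n,Q in(('top',P),('scene',S)):
    print(n,{k:v.round(4) for k,v in Q.items()})
    for a,b in(('RL','FL'),('RR','FR'),('RL','RR'),('FL','FR')):
        d=Q[a]-Q[b];print(a,b,np.linalg.norm(d).round(4),np.degrees(np.arctan2(d[1],d[0])).round(2))
    print('mid',(sum(Q.values())/4).round(4))
for p in((172,473),(374,432)): print('bar top',onz('top',t(*p),.0905))
print('bar scene',onz('scene',s(640,180),.0905))
print('jar lid top',onz('top',t(294,278),.1435),'knob',onz('top',t(296,268),.160))
print('jar scene lid',onz('scene',s(437,136),.1435), 'knob',onz('scene',s(435,121),.160))
print('orange',onz('top',t(480,514),.048))
E
```

```text
top {'RL': array([0.6015, 0.0845]), 'FL': array([0.4458, 0.0532]), 'RR': array([ 0.66  , -0.2147]), 'FR': array([ 0.5041, -0.2437])}
RL FL 0.1588 11.35
RR FR 0.1586 10.53
RL RR 0.3048 101.07
FL FR 0.3026 101.12
mid [ 0.5528 -0.0802]
scene {'RL': array([0.6026, 0.0862]), 'FL': array([0.4461, 0.0517]), 'RR': array([ 0.6622, -0.2077]), 'FR': array([ 0.5068, -0.2417])}
RL FL 0.1602 12.45
RR FR 0.1591 12.37
RL RR 0.2999 101.47
FL FR 0.2996 101.69
mid [ 0.5544 -0.0779]
bar top [0.41860396 0.03100173 0.0905    ]
bar top [ 0.44113269 -0.08256264  0.0905    ]
bar scene [0.41831379 0.02955593 0.0905    ]
jar lid top [ 0.51682937 -0.03671913  0.1435    ] knob [ 0.5180185  -0.03719785  0.16      ]
jar scene lid [ 0.51264175 -0.04228564  0.1435    ] knob [ 0.5178311 -0.0375557  0.16     ]
orange [ 0.40013894 -0.14629694  0.048     ]
```

```bash
cat >> h.py <<'E'
from scipy.spatial.transform import Rotation as Rn
psi=0.1985
X=np.array([np.cos(psi),np.sin(psi),0]);Y=np.array([-np.sin(psi),np.cos(psi),0]);Z=np.array([0,0,1.])
C=np.array([0.538,-0.0035,0])
def L(x,y,z): return C+x*X+y*Y+z*Z
def rot(y,z):
    return Rn.from_matrix(np.column_stack([np.cross(y,z),y,z])).as_rotvec()
def lidpose(th,a,back=0.014,off=0.0165,y=0.012):
    # bar centre at lid angle th; finger pitch a below horizontal; bar touches 'back' behind TCP, 'off' from finger axis
    b=L(0.08,y,0.0855)+X*(-.19*np.cos(th)+.005*np.sin(th))+Z*(.19*np.sin(th)+.005*np.cos(th))
    t=np.cos(a)*X-np.sin(a)*Z; n=np.sin(a)*X+np.cos(a)*Z
    return b+back*t-off*n, t
def alpha(th,a0=35,a1=85): return np.radians(a0+(a1-a0)*np.clip(th/np.radians(100),0,1))
E
python3 - <<'E'
from h import *
q0=telemetry.read_state()['qpos']
for s in(1,-1):
    for y in(.05,-.12): 
        q=solve_ik(L(-.027,y,.1055),rot(s*X,-Z)); print('push',s,y,None if q is None else np.round(q,2))
for a0 in(15,25,35,45):
  for s in(1,-1):
    print(a0,s)
    for d in(-8,0,50,100):
        th=np.radians(d);p,t=lidpose(th,alpha(th,a0)); q=solve_ik(p,rot(s*Y,t)); print(d,p.round(3),None if q is None else np.round(q,2))
g=lambda u,v,z:onz('top',(u,v),z).round(3)
print('glass',g(156,247,0),'red corner',g(266,240,.095),g(266,313,.095))
E
```

```text
push 1 0.05 [-0.15  0.41  1.72 -0.    1.01 -0.35]
push 1 -0.12 [-0.45  0.5   1.58 -0.    1.07 -0.64]
push -1 0.05 [-0.15  0.41  1.72 -0.    1.01  2.79]
push -1 -0.12 [-0.45  0.5   1.58 -0.    1.07  2.5 ]
15 1
-8 [ 0.438 -0.011  0.044] None
0 [ 0.437 -0.012  0.071] None
50 [ 0.495 -0.     0.213] [-0.45 -0.03  2.12  0.76  0.6  -2.76]
100 [0.636 0.029 0.256] [-0.15  0.5   1.16  0.03  1.4  -1.92]
15 -1
-8 [ 0.438 -0.011  0.044] None
0 [ 0.437 -0.012  0.071] None
50 [ 0.495 -0.     0.213] [-0.45 -0.03  2.12  0.76  0.6   0.38]
100 [0.636 0.029 0.256] [-0.15  0.5   1.16  0.03  1.4   1.22]
25 1
-8 [ 0.435 -0.012  0.043] None
0 [ 0.433 -0.012  0.07 ] None
50 [ 0.493 -0.     0.213] [-0.42 -0.01  2.06  0.58  0.66 -2.58]
100 [0.636 0.029 0.256] [-0.15  0.5   1.16  0.03  1.4  -1.92]
25 -1
-8 [ 0.435 -0.012  0.043] None
0 [ 0.433 -0.012  0.07 ] None
50 [ 0.493 -0.     0.213] [-0.42 -0.01  2.06  0.58  0.66  0.57]
100 [0.636 0.029 0.256] [-0.15  0.5   1.16  0.03  1.4   1.22]
35 1
-8 [ 0.431 -0.013  0.042] None
0 [ 0.43  -0.013  0.069] None
50 [ 0.491 -0.001  0.214] [-0.39  0.01  2.    0.43  0.73 -2.
[... 152 characters left out ...]
0.214] [-0.39  0.01  2.    0.43  0.73  0.71]
100 [0.636 0.029 0.256] [-0.15  0.5   1.16  0.03  1.4   1.22]
45 1
-8 [ 0.427 -0.014  0.042] [-0.67  0.34  2.5   1.98  0.63  1.96]
0 [ 0.426 -0.014  0.069] [-0.67  0.23  2.49  1.81  0.59  2.16]
50 [ 0.489 -0.001  0.215] [-0.37  0.04  1.94  0.32  0.81 -2.31]
100 [0.636 0.029 0.256] [-0.15  0.5   1.16  0.03  1.4  -1.92]
45 -1
-8 [ 0.427 -0.014  0.042] [-0.67  0.34  2.5   1.98  0.63 -1.18]
0 [ 0.426 -0.014  0.069] [-0.67  0.23  2.49  1.81  0.59 -0.98]
50 [ 0.489 -0.001  0.215] [-0.37  0.04  1.94  0.32  0.81  0.83]
100 [0.636 0.029 0.256] [-0.15  0.5   1.16  0.03  1.4   1.22]
glass [0.463 0.414 0.   ] red corner [0.459 0.135 0.095] [0.297 0.133 0.095]
```

```bash
python3 - <<'E'
from h import *
R=rot(X,-Z)
T=lambda:telemetry.read_state()
s=T();arm.move_linear(s['tcp_pos']+[0,0,.1],v=.25)
arm.move_to(L(-.027,.045,.25),R)
hand.command_gripper(.04,20)
print(arm.move_linear(L(-.027,.045,.1055),v=.12,threshold=6))
s=T();print(s['t'],s['tcp_pos'],s['grip_width'],s['ft_force'])
f0=s['ft_force']
for y in(.01,-.015):
    print(arm.move_linear(L(-.027,y,.1055),v=.04,threshold=8)); s=T();print((s['ft_force']-f0).round(2))
cv2.imwrite('pics/top1.png',cv2.resize(snapshot('top')[130:290,260:460,::-1],None,fx=3,fy=3));cv2.imwrite('pics/scene1.png',snapshot('scene')[:,:,::-1]);print(T()['t'])
E
```

```text
False
4.475 [0.50301629 0.0352532  0.10610224] 0.03981443819723802 [-0.26770724  0.51962706  0.68048388]
False
[ 0.38 -0.77 -0.26]
False
[ 0.8   0.29 -0.8 ]
6.375
```

View pics/top1.png

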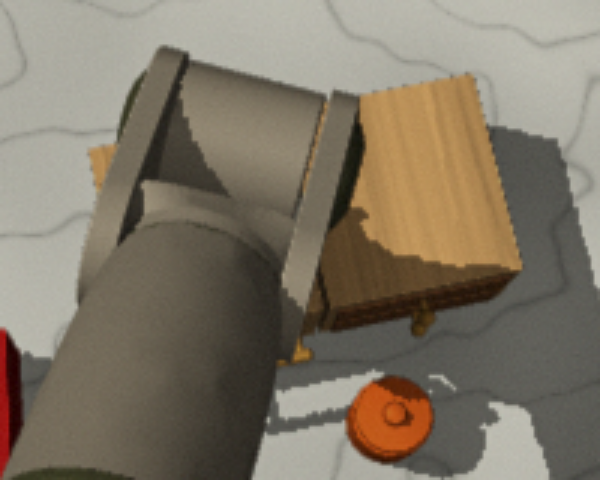

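View pics/scene1.png

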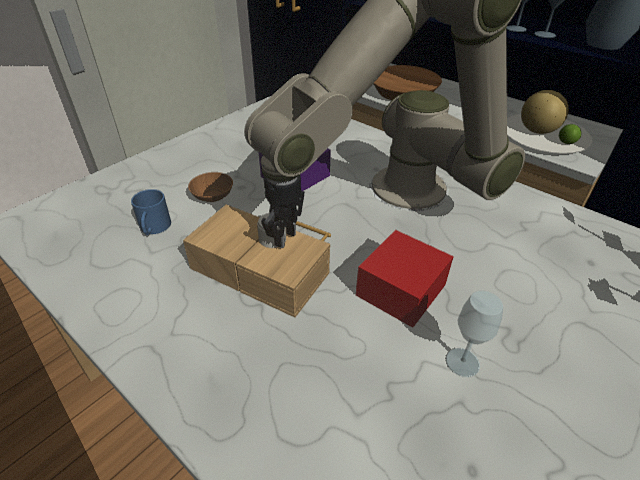

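The top view is blocked by the arm. The scene view shows the fingers around the jar at about (280,230), with the jar upright, so I'll continue the push.

```bash
python3 - <<'E'
from h import *
T=lambda:telemetry.read_state()
for y in(-.05,-.085,-.118):
    r=arm.move_linear(L(-.027,y,.1055),v=.045,threshold=9); s=T();print(r,s['t'],s['tcp_pos'].round(4),s['ft_force'].round(2))
    if r:break
cv2.imwrite('pics/scene2.png',cv2.resize(snapshot('scene')[150:330,150:350,::-1],None,fx=3,fy=3))
E
```

```text
False 7.3 [ 0.5214 -0.0578  0.1055] [ 0.74  0.47 -0.21]
False 8.225 [ 0.5283 -0.0921  0.1056] [-0.7   1.14  0.19]
False 9.1083 [ 0.5347 -0.1245  0.1054] [-0.45 -0.14 -0.06]
```

View pics/scene2.png

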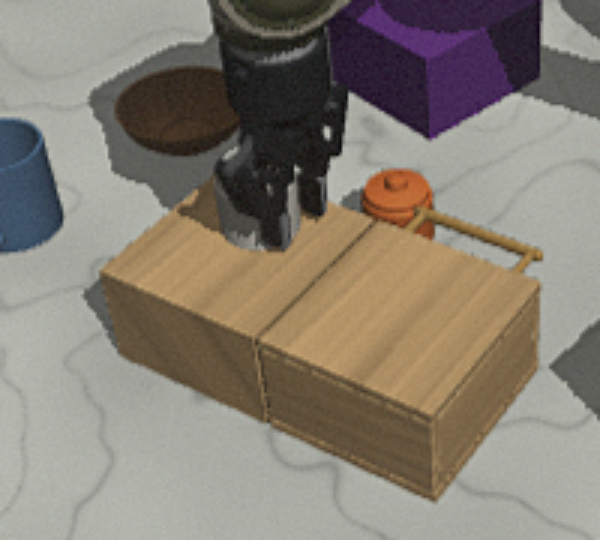

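The jar is now on the drawer box, at about crop (245,210). I'll back off, check it, and scan poses for lifting the lid.

```bash
python3 - <<'E'
from h import *
T=lambda:telemetry.read_state()
arm.move_linear(L(-.027,-.06,.1055),v=.1)
arm.move_linear(L(-.027,-.04,.25),v=.2)
hand.command_gripper(0,20)
arm.move_to(L(-.23,.012,.28),rot(-Y,-Z))   # in front of bar
print(T()['t'],T()['qpos'].round(2),T()['grip_width'])
cv2.imwrite('pics/top3.png',snapshot('top')[:,:,::-1]);cv2.imwrite('pics/scene3.png',snapshot('scene')[:,:,::-1])
def rb(a,b,s):
    h=np.cos(b)*X+np.sin(b)*Y; w=np.cross(Z,h); t=np.cos(a)*h-np.sin(a)*Z
    return rot(s*w,t),t
for d in(0,20,40):
  for b in(-.6,-.4,-.2,0):
    out=[]
    for a in range(40,80,5):
        th=np.radians(d);p,_=lidpose(th,np.radians(a),back=.025)
        q=solve_ik(p,rb(np.radians(a),b,-1)[0]);out.append((a,None if q is None else [float(round(x,2)) for x in q[[0,3,4,5]]]))
    print(d,b,out)
E
```

```text
12.4917 [-0.5  -0.23  1.94  0.    1.43  0.87] -4.167955428514662e-05
0 -0.6 [(40, [-0.21, 3.42, 0.56, -1.69]), (45, [-0.22, 3.48, 0.39, -1.76]), (50, [-0.24, 3.61, 0.23, -1.9]), (55, [-0.25, 4.13, 0.1, -2.44]), (60, [-0.27, -0.65, 0.11, 2.33]), (65, [-0.28, -0.23, 0.23, 1.9]), (70, [-0.29, -0.11, 0.36, 1.78]), (75, [-0.3, -0.06, 0.48, 1.72])]
0 -0.4 [(40, [-0.38, 2.89, 0.58, -1.48]), (45, [-0.38, 2.83, 0.41, -1.41]), (50, [-0.37, 2.69, 0.25, -1.26]), (55, [-0.36, 2.19, 0.11, -0.75]), (60, [-0.36, 0.76, 0.11, 0.68]), (65, [-0.35, 0.28, 0.23, 1.16]), (70, [-0.35, 0.14, 0.35, 1.3]), (75, [-0.34, 0.08, 0.48, 1.37])]
0 -0.2 [(40, [-0.55, 2.41, 0.64, -1.32]), (45, [-0.52, 2.29, 0.49, -1.16]), (50, [-0.5, 2.06, 0.35, -0.91]), (55, [-0.47, 1.65, 0.26, -0.48]), (60, [-0.45, 1.08, 0.25, 0.11]), (65, [-0.42, 0.62, 0.3, 0.59]), (70, [-0.4, 0.35, 0.39, 0.87]), (75, [-0.38, 0.2, 0.5, 1.03])]
0 0 [(40, [-0.69, 2.0, 0.71, -1.21]), (45, [-0.65, 1.87, 0.59, -1.03]), (50, [-0.6, 1.68, 0.48, -0.79]), (55, [-0.56, 1.4, 0.41, -0.48]), (60, [-0.52, 1.07, 0.39, -0.12]), (65, [-0.48, 0.74, 0.41, 0.24]), (70,
[... 1525 characters left out ...]
[-0.28, 0.12, 0.39, 1.39]), (60, [-0.28, 0.08, 0.51, 1.43]), (65, [-0.28, 0.06, 0.63, 1.46]), (70, [-0.28, 0.04, 0.75, 1.47]), (75, [-0.28, 0.03, 0.86, 1.48])]
40 -0.2 [(40, [-0.42, 1.52, 0.32, -0.23]), (45, [-0.41, 1.08, 0.32, 0.22]), (50, [-0.39, 0.72, 0.38, 0.58]), (55, [-0.37, 0.48, 0.46, 0.82]), (60, [-0.36, 0.33, 0.56, 0.98]), (65, [-0.34, 0.23, 0.66, 1.08]), (70, [-0.32, 0.16, 0.77, 1.15]), (75, [-0.31, 0.1, 0.87, 1.21])]
40 0 [(40, [-0.55, 1.37, 0.56, -0.3]), (45, [-0.52, 1.12, 0.54, -0.04]), (50, [-0.49, 0.88, 0.55, 0.21]), (55, [-0.45, 0.67, 0.59, 0.43]), (60, [-0.42, 0.5, 0.66, 0.61]), (65, [-0.4, 0.36, 0.73, 0.75]), (70, [-0.37, 0.26, 0.81, 0.85]), (75, [-0.34, 0.17, 0.9, 0.94])]
```

View pics/scene3.png

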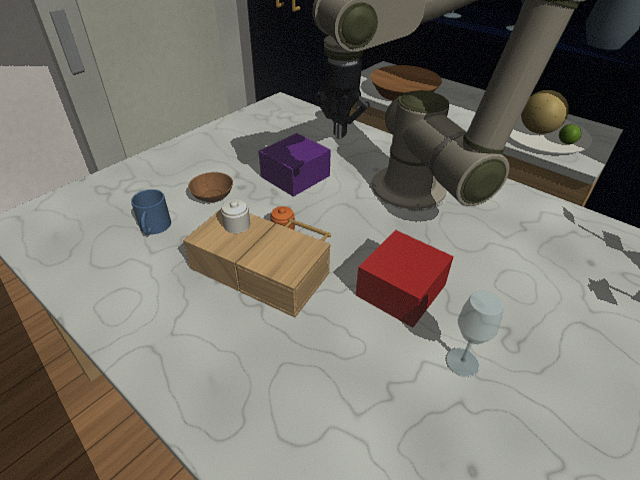

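View pics/top3.png

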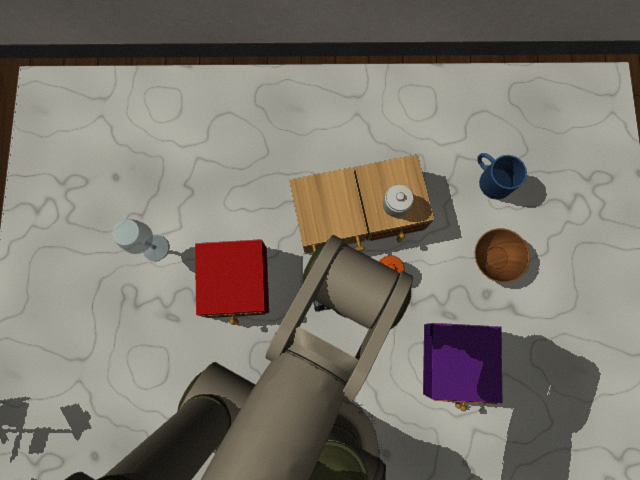

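The jar stands on the drawers, with its knob at (401,197) in the top view. β=0 with pitch of about 58° is reachable and clear of the wrist singularity, so I'll put the fingertips under the bar.

```bash
cat >> h.py <<'E'
def al(d): return np.radians(np.interp(d,[0,40,100],[58,58,86]))
def lp(d,off=.0165,back=.025):
    p,t=lidpose(np.radians(d),al(d),back=back,off=off); return p,rot(-Y,t),t
E
python3 - <<'E'
from h import *
T=lambda:telemetry.read_state()
print('jar',onz('top',(401,197),.160))
p,R,t=lp(0); n=np.cross(t,Y);n=n if n[2]>0 else -n
print(p,t,n)
arm.move_to(p-.03*n-.08*t,R)
s=T();print(s['t'],s['qpos'].round(2),s['ft_force'].round(2))
arm.move_linear(p-.03*n,v=.15,threshold=8)
r=arm.move_linear(p-.002*n,v=.06,threshold=5)
s=T();print(r,s['t'],(s['tcp_pos']-p).round(4),s['ft_force'].round(2))
cv2.imwrite('pics/scene4.png',cv2.resize(snapshot('scene')[130:330,160:390,::-1],None,fx=3,fy=3))
E
```

```text
jar [ 0.53850885 -0.16074754  0.16      ]
[ 0.42706344 -0.01357441  0.06055513] [ 0.51951349  0.10449955 -0.8480481 ] [0.83139538 0.16723424 0.52991926]
13.4667 [-0.75 -0.12  2.47  0.84  0.62 -0.04] [ 0.17  0.24 -0.26]
False 14.7667 [-0.0018 -0.0004 -0.0008] [-0.23  0.25  0.05]
```

View pics/scene4.png

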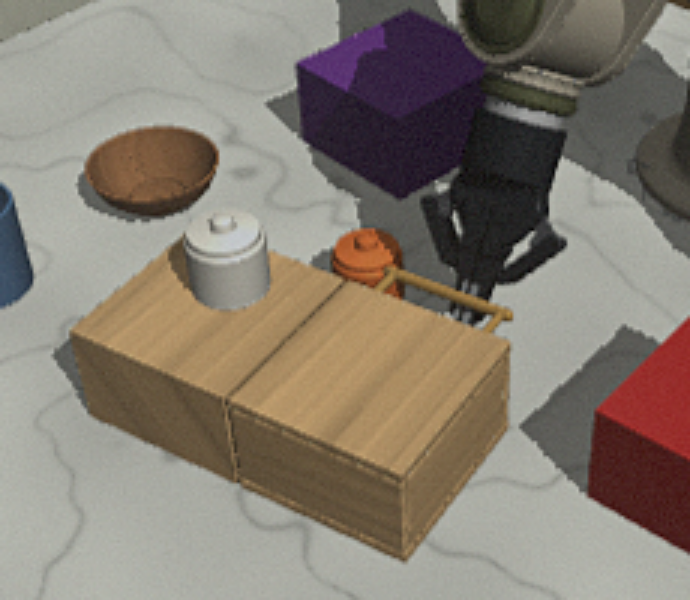

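The fingertips are under the bar at about crop (468,310), between the rods, and the jar is upright on the drawers. Next I'll make contact and start lifting.

```bash
python3 - <<'E'
from h import *
T=lambda:telemetry.read_state()
p,R,t=lp(0); n=np.cross(t,Y);n=n if n[2]>0 else -n
r=arm.move_linear(p+.006*n,v=.03,threshold=2)
s=T();print(r,s['t'],((s['tcp_pos']-p)@n).round(4),s['ft_force'].round(2))
for d in(5,12,20):
    p,R,t=lp(d); r=arm.move_linear(p,R,v=.06,threshold=20); s=T();print(d,r,s['t'],s['ft_force'].round(2))
    if r:break
cv2.imwrite('pics/scene5.png',cv2.resize(snapshot('scene')[130:330,160:390,::-1],None,fx=3,fy=3))
E
```

```text
True 15.05 0.0004 [-1.43 -1.22 -0.53]
5 False 15.4667 [-2.93  0.37 -0.46]
12 False 16.0 [-5.02 -1.6   0.74]
20 False 16.5917 [-0.05 -0.26 -0.55]
```

View pics/scene5.png

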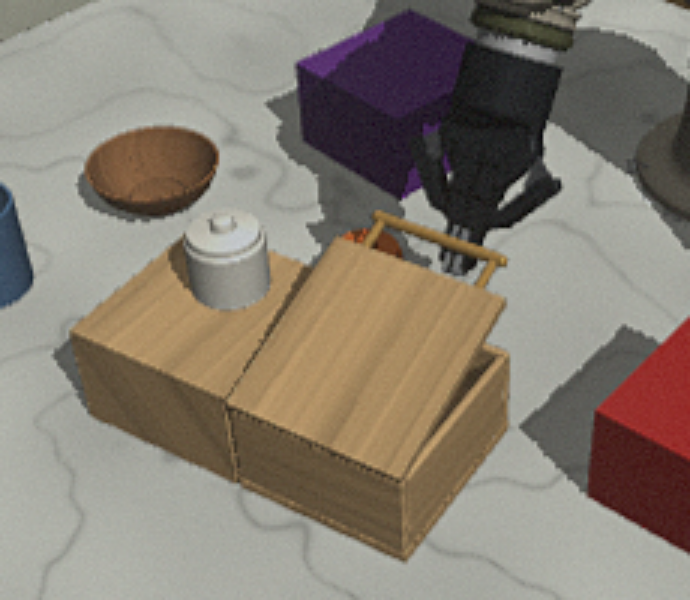

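The lid is open about 20° and following the fingertips, so I'll carry on lifting.

```bash
python3 - <<'E'
from h import *
T=lambda:telemetry.read_state()
for d in(30,40,50,60):
    p,R,t=lp(d); r=arm.move_linear(p,R,v=.07,threshold=20); s=T();print(d,r,s['t'],s['ft_force'].round(2),s['qpos'].round(2))
    if r:break
cv2.imwrite('pics/scene6.png',cv2.resize(snapshot('scene')[80:330,160:390,::-1],None,fx=2.4,fy=2.4))
E
```

```text
30 False 17.2667 [-0.46 -0.35 -0.47] [-0.48  0.02  2.2   0.65  0.58  0.4 ]
40 False 17.8917 [-1.45 -0.12 -0.13] [-0.44  0.01  2.11  0.56  0.63  0.54]
50 False 18.4917 [-1.01 -0.6  -0.37] [-0.37  0.05  1.97  0.37  0.74  0.77]
60 False 19.0917 [ 0.04 -0.24 -0.88] [-0.31  0.11  1.82  0.25  0.87  0.93]
```

View pics/scene6.png

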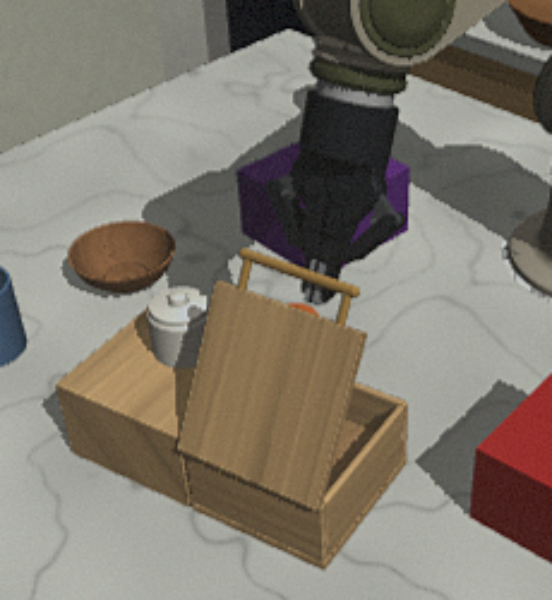

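The lid is at about 60°, held on the fingertips. I'll push it past upright.

```bash
python3 - <<'E'
from h import *
T=lambda:telemetry.read_state()
for d in(70,80,88,95,101):
    p,R,t=lp(d,back=.022); r=arm.move_linear(p,R,v=.06,threshold=20); s=T();print(d,r,s['t'],s['ft_force'].round(2))
    if r:break
arm.dwell(.5)
cv2.imwrite('pics/scene7.png',cv2.resize(snapshot('scene')[80:330,160:390,::-1],None,fx=2.4,fy=2.4))
E
```

```text
70 False 19.825 [-0.49 -0.28  0.33]
80 False 20.5 [-0.27 -0.5  -0.95]
88 False 21.0667 [-0.01  0.64 -0.34]
95 False 21.5833 [-0.27 -0.21 -0.89]
101 False 22.05 [-0.2  -0.64  0.4 ]
```

View pics/scene7.png

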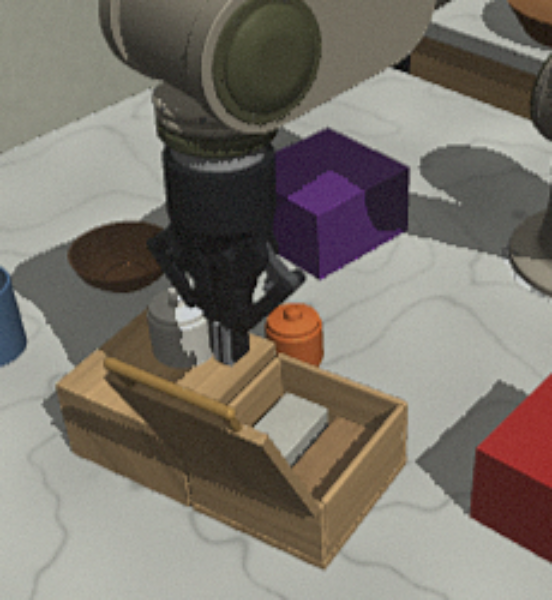

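The lid has fallen back open on its stop, clear of the fingers. I'll retreat and check everything.

```bash
python3 - <<'E'
from h import *
T=lambda:telemetry.read_state()
s=T();p=s['tcp_pos']-.04*X;p[2]+=.06
arm.move_linear(p,v=.12)
arm.move_to(L(-.28,.08,.38),rot(-Y,-Z))
arm.dwell(.5)
cv2.imwrite('pics/scene8.png',snapshot('scene')[:,:,::-1]);cv2.imwrite('pics/top8.png',snapshot('top')[:,:,::-1]);print(T()['t'])
E
```

```text
25.3
```

View pics/scene8.png

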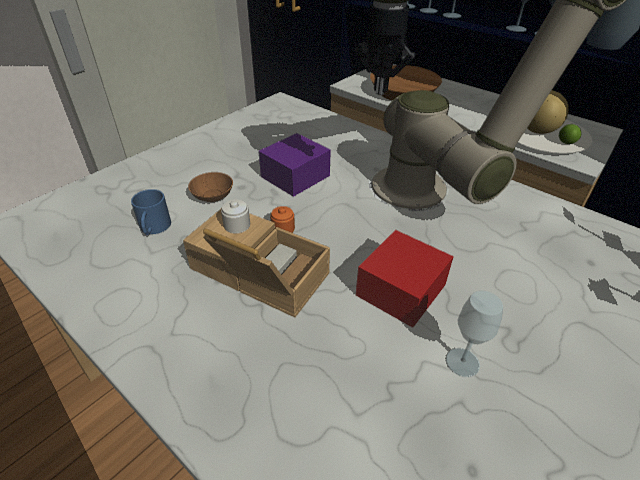

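View pics/top8.png

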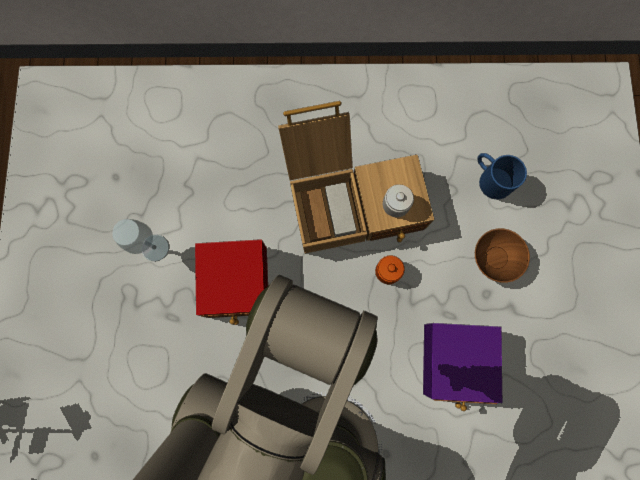

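The lid is fully open, with its bar at (312,107) in the top view, and the jar is upright on the drawers at (400,198). The glass, bowl, mug and look-alikes are at the same pixels as before. The robot isn't touching anything, so I'm handing the job in.

```bash
python3 -c "
from cell import *
print(job.sign_off(), telemetry.read_state()['t'])"
```

```text
the job is handed in; nothing more can be done
the job is handed in; nothing more can be done
```

The caddy is open and the job is handed in. The last robot clock reading, just before hand-in, was 25.3 s of the 64 s allowed.

- **Jar:** I pushed it off the lid with two slightly opened fingers used as a cradle. It now stands upright on the drawer box, about centred across the width. It is roughly 30 mm forward of the middle, which leaves about 17 mm to the front edge. Tool force readings between pushes stayed below about 1.5 N.
- **Lid:** I pushed it up by the brass bar with closed fingertips and took it past upright. It fell back on its stop by itself. Force readings at the waypoints stayed below about 6 N.
- **Last checks:** Both cameras showed the lid fully open, the jar upright on the drawers and the arm clear of everything. By eye, the glass, bowl, mug and look-alikes were at the same pixels as at the start. I did not measure the lid's final angle or take pictures after hand-in.

No check failed. The two camera views disagreed slightly: up to about 7 mm on box corners, and about 7 mm on one rough estimate of the jar's rim. The measured bar position matched the geometry to about 1 mm.

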